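# Test-fire a sprung rodent trap on a clothes peg

## Task

Test the snap trap before it is put out: press its cocking lever down, gently, until the catch holds the jaw open by itself, then lay one end of the clothes peg flat in the open mouth and let go of it. Then trip the trap with its rear pedal, pressed lightly, so that the jaw snaps shut and is left gripping the peg, and leave the soap, thread spool and tape roll undisturbed.

Things in the scene. Friction and masses are not known exactly. Their poses are not given: they have to be found in the camera images.
- trap: the trap's black base plate, fixed: 8 mm thick, from x=-0.120 (mouth end) to +0.135 (pedal end), y -0.047 to 0.047 in its own frame. Origin on its underside, below the hinge pin, which lies along y 35 mm up. z up; -x points out of the mouth, +x to the lever and the pedal. A steel sear 57 mm high stands beside the lever at x=0.04 to 0.06, y=0.03 to 0.043
- trap_mouth (a point): point on the plate's upper face (8 mm above the worktop), on the centre line, 65 mm out from the hinge, where the closed jaw's end bar comes down (10 mm along x, 46 mm along y). The plate is bare outwards of it. Cocked, that bar still hangs about over this point, 48 mm or more above the worktop (its top 75 to 112 mm), so things are slid in under it from outside. Axes as the base's
- trap_lever (a point): axis of the round bar (radius 5 mm, 40 mm wide along y) at the end of the cocking lever, 70 mm from the hinge pin; jaw and lever are one rigid arm. Jaw closed: the lever rises at 48 deg towards +x, the bar's axis 87 mm above the worktop. Pressed down it follows a circle about the pin, to 20 to 55 mm high when cocked
- trap_jaw (a joint): sprung arm's angle (rad): 0 jaw closed, grows as the lever goes down. Holding the lever takes 8 to 12 N, up to 14 N before the catch snaps over. The catch bites anywhere from 0.55 to 1.06 (set by a screw, unknown); 0.033 rad (2.3 mm at the lever) past it a hard buffer adds about 12 N per mm: feel for it, over 25 N harms the trap. Caught, the arm stays when let go
- trap_pedal_pad (a point): centre line of the trip pedal, on its upper face, 36 mm above the worktop, at x=+0.112 of the base; the pad is 28 mm along the base's x and 60 mm along y (from y=-0.020 to 0.040)
- trap_pedal (a joint): angle of the trip pedal (rad), 0 at rest, growing as it is pressed; 0.25 is its hard end. Pressed down 5 to 12 mm with 2 to 5 N it lets the cocked arm go; more than 20 N harms it. The arm also pushes it down for a moment as the catch snaps over
- peg: a plain wooden clothes peg, closed, 15 x 72 x 12 mm, lying flat on the worktop; origin at the middle of its underside, long axis its own y, z up
- soap: bar of soap, 48 x 75 x 20 mm, bystander; origin under its centre
- spool: reel of thread, 27 mm across, 34 mm high, bystander, standing; origin under its centre
- tape: roll of tape, 98 mm across, 25 mm high, bystander, lying flat; origin under its centre

How it is judged:
On the way, in this order (a step that is already met when the one before it is completed fails the run):
1. the jaw is cocked and stays open untouched (value of joint trap_jaw above 0.5 rad and contact force between the fingers and trap_jaw below 0.1 N), for 0.3 s.
2. the peg lies let go with one end in the open mouth (value of joint trap_jaw above 0.5 rad and horizontal distance between peg and trap_mouth below 0.036 m and z of peg in the frame of trap below 0.015 m and angle between peg's own z axis and vertical below 0.15 rad and contact force between the fingers and peg below 0.05 N), for 0.3 s.
3. the pedal is pressed while the jaw is cocked (value of joint trap_jaw above 0.5 rad and contact force between the fingers and trap_pedal above 0.5 N).
At the end, for the whole second after the job is handed in: the jaw has snapped down on the peg and grips it (arm at 0.10 to 0.35 rad, more than 2 N on the peg), the peg's middle within 42 mm of the middle of the mouth, at rest (value of joint trap_jaw between 0.1 and 0.35 rad and contact force between trap_jaw and peg above 2 N and horizontal distance between peg and trap_mouth below 0.042 m and linear speed of peg below 0.02 m/s); the robot touches nothing.
It fails at once if the arm of the trap is pressed with, or strikes the gripper with, more than 25 N (contact force between any of the fingers, the arm and trap_jaw above 25 N).
It fails at once if the pedal is pressed with more than 20 N (contact force between any of the fingers, the arm and trap_pedal above 20 N).
It fails at once if the soap, spool or tape is moved more than 20 mm (distance of any of soap, spool, tape from where it was at the start of the episode above 0.02 m).
It also fails if it takes over 72 s, if anything falls off the work surface, if the arm or the gripper's body presses on something with over 40 N, if the wrist force passes 120 N, or if a joint passes its speed limit or range.

## Robot

A 7-joint arm with a two-finger parallel gripper is mounted at the origin on a cart in front of the work surface, level with it; the furniture and walls round the work are solid. World frame = base frame: x ahead of the robot, y to its left, z up, the work surface at z = 0. Lengths are in m, angles in rad, forces in N, time in s.
With the tool pointing down it reaches from about 0.4 to 0.85 m from the base axis. Payload 4.5 kg.
Tool frame: the origin (TCP) lies midway between the tips of the shut fingers; the grasp point (between the pads) lies behind it (r.grip_point_offset is the z of the grasp point in the tool frame, in m); z points along the fingers, y is the line along which they close (so a half turn about z gives the same grasp; the last joint's range is limited). The gripper opens to 88 mm and grips with 3 to 60 N. Pads are 18 mm wide; open, the fingers measure 123 mm over their backs; the gripper's body (75 mm by 187 mm) begins 45 mm behind the grasp point.
Start: joints at [-1.101, 0.689, -0.195, 1.565, 0.157, 0.902, -0.215], TCP at [0.264, 0.567, 0.239] pointing down, gripper open.
Joint ranges: [-3.01, 3.01], [-0.46, 2.08], [-1.47, 1.51], [0.13, 2.56], [-1, 4.14], [0.04, 2.09], [-2.66, 2.66]. Speed limits (rad/s): [2.57, 2.57, 3.14, 3.14, 3.14, 3.14, 3.14].

## Interface

Orientations are given as a unit quaternion [x, y, z, w].
In Python, from plant import r, optics, workorder gives the robot as it stands.
- The arm moves only by the shell command python3 -m creep 'ROWS' [FORCE]. ROWS is JSON, a list of rows, each an object of numbers: "grip": the gripper command: -1 is shut, 1 is fully open, values between are in proportion; "tx", "ty", "tz": the shift along the tool's x, y, z in cm; "spin": the turn about the tool's z in degrees. In form: [{"grip": .., "tx": .., "ty": .., "tz": .., "spin": ..}, ...]. A call has 1 to 8 rows; each row shifts and turns the commanded pose from where the row before left it, along the tool's axes as they then stand; what a row does not reach is not made up. A row lasts 1/12 s, in which the tool goes at most 41.7 mm and 7.16 degrees, less where a joint would pass 70% of its speed; a pose out of reach is approached as far as the arm can. A call with a gripper value outside its range is refused whole. The fingers move at their own pace and stop on an object; FORCE is the grip in N (left out, the last holds). Time passes only in rows, so rows that do not move let the fingers close. It gives the time, the measured TCP pose, the force, the opening and the grip force at its end, in the units of the state.
- r.get_state(): the state, without advancing time (a new reading comes with each control period).
- optics.snapshot(name): name is "side" or "top" or "wrist"; returns (picture, depth): 400x640x3 uint8, red, green, blue; 400x640 float32, m along the optical axis (not along the pixel's ray), 0 where there is no reading.
- optics.get_calibration(name): a dict with "fx", "fy", "cx", "cy" (pixels), "D" ([k1, k2, p1, p2, k3] as OpenCV has them; the pictures are not rectified), "extrinsics" (4x4, takes a point from world to camera coordinates). Camera axes: x right, y down, z forward; pixel columns grow to the right and rows downward; lengths in m; the calibration is good to about 2 mm. A picture is of the moment at which its call begins: read the wrist's pose just before it. get_calibration takes no time and is no camera call; for the wrist camera it gives the pose at the moment of the call.
- workorder.finish_job(): hands the job in; it is judged then, once.
The state is a dict: "clock": time; "q": joint angles; "qd": joint speeds; "joint_torque": joint torques, N m; "tool_pos": TCP position; "eef_rot": TCP orientation; "contact_force": force on the tool from outside, world axes, zero at the start; "moment": the same for the moment, N m; "opening": opening from 0.0 (shut) to 1.0 (fully open); "finger_force": force on a finger pad.
Only numpy, scipy, OpenCV 4.12 (cv2) and the standard library are available. Lean on these libraries where they do the work, as an engineer would, in place of code of your own. Each camera call takes 0.05 s, during which the arm holds its last target. There are 200 camera calls.

## Working session

There is one attempt and no reset: what is moved stays moved. The work goes in short steps, Python scripts to look and compute and a shell command to move; the robot and the scene stay as the last step left them, time stands still between calls to the robot, and variables do not carry over. Pictures are saved under pics/ and viewed, at most 10 in all, crops included, and the job is handed in when it is done.

```bash
ls; mkdir -p pics; python3 - <<'E'
from plant import r, optics
import cv2, numpy as np
s=r.get_state(); print(s, r.grip_point_offset)
for n in ["top","side"]:
    p,d=optics.snapshot(n); cv2.imwrite(f"pics/{n}0.png",p[:,:,::-1]); np.save(f"{n}d.npy",d)
    c=optics.get_calibration(n); print(n,c)
E
```

```text
pics
{'clock': 0.0, 'q': array([-1.10122749,  0.68997303, -0.19450471,  1.56633147,  0.15728526,
        0.90245083, -0.21509345]), 'qd': array([-1.34076009e-03, -2.28973676e-03, -1.58720513e-03, -1.46628102e-03,
        2.35810379e-04,  8.20464332e-06, -5.26496766e-04]), 'joint_torque': array([-2.45878928e-04, -5.27559292e+01, -1.26659866e+00, -1.53432387e+01,
       -5.25467203e-02,  6.54935764e-03,  1.53907226e-04]), 'tool_pos': array([0.26360211, 0.56601602, 0.23791995]), 'eef_rot': array([ 2.16128773e-01,  9.76364464e-01, -8.76746390e-04, -1.34073482e-04]), 'contact_force': array([-0.40334133, -0.25163943,  0.20477125]), 'moment': array([-0.01791497, -0.00716793, -0.00123125]), 'finger_force': 0.0, 'opening': 1.005607781350382} -0.0187
top {'fx': 470.3189385396569, 'fy': 470.3189385396569, 'cx': 308.28762555156004, 'cy': 195.17350265491822, 'D': array([-0.01206228,  0.        ,  0.        ,  0.        ,  0.        ]), 'extrinsics': array([[-1.72523195e-02, -9.99851002e-01, -5.75707726e-04,
         2.98187528e-02],
       [-9.72560824e-01,  1.69150336e-02, -2.32033028e-01,
         5.60193727e-01],
       [ 2.32008194e-01, -3.44319715e-03, -9.72707737e-01,
         1.23578996e+00],
       [ 0.00000000e+00,  0.00000000e+00,  0.00000000e+00,
         1.00000000e+00]])}
side {'fx': 438.61152514080055, 'fy': 438.61152514080055, 'cx': 328.2808675792989, 'cy': 196.23281097792903, 'D': array([-0.03483955,  0.        ,  0.        ,  0.        ,  0.        ]), 'extrinsics': array([[-0.97742715,  0.21124337,  0.0035213 ,  0.53950383],
       [ 0.17321949,  0.81080967, -0.55909094, -0.09057655],
       [-0.12095936, -0.54586071, -0.82909886,  1.40717901],
       [ 0.        ,  0.        ,  0.        ,  1.        ]])}
```

View pics/top0.png

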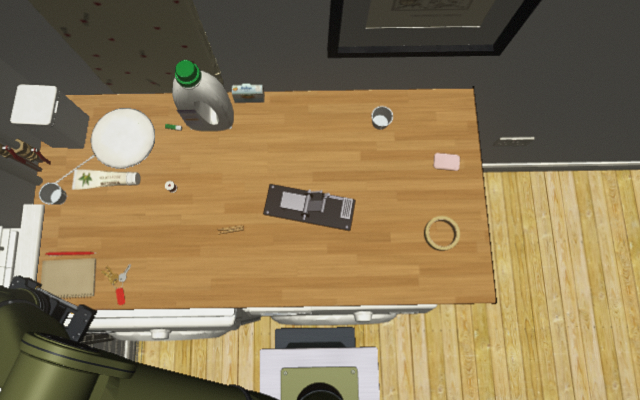

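View pics/side0.png

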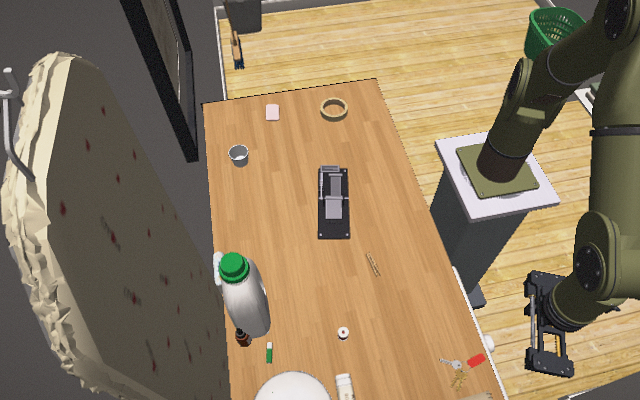

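The top view shows the trap at about (310,207) with its mouth to the left and pedal at (347,207). The peg is at (231,229), spool (170,186), soap (447,161) and tape (442,233). The side view agrees: trap (333,203), pedal end up, peg (373,264).

```bash
cat > h.py <<'E'
import cv2, numpy as np
from plant import r, optics
def cast(c,uv,z):
    K=np.array([[c["fx"],0,c["cx"]],[0,c["fy"],c["cy"]],[0,0,1]])
    n=cv2.undistortPoints(np.float64(uv).reshape(-1,1,2),K,c["D"]).reshape(-1,2)
    E=c["extrinsics"]; R=E[:3,:3]; o=-R.T@E[:3,3]
    d=np.c_[n,np.ones(len(n))]@R
    return o+d*((z-o[2])/d[:,2])[:,None]
def mask_in(m,box):
    o=np.zeros_like(m); x0,y0,x1,y1=box; o[y0:y1,x0:x1]=m[y0:y1,x0:x1]; return o
def rect(c,m,z):
    n,l,st,_=cv2.connectedComponentsWithStats(m.astype(np.uint8)); 
    k=1+np.argmax(st[1:,4]); v,u=np.nonzero(l==k)
    P=cast(c,np.c_[u,v],z)[:,:2]
    (cx,cy),(w,h),a=cv2.minAreaRect(np.float32(P*1000))
    if w<h: w,h,a=h,w,a+90
    return cx,cy,w,h,a   # mm, deg: a = dir of long axis
E
python3 - <<'E'
from h import *
for n,tb,pb in [("top",(255,175,365,240),(212,220,250,240)),("side",(310,155,360,245),(362,248,385,280))]:
    p=cv2.imread(f"pics/{n}0.png"); c=optics.get_calibration(n)
    hsv=cv2.cvtColor(p,cv2.COLOR_BGR2HSV)
    black=(hsv[...,2]<75)
    print(n,"trap",np.round(rect(c,mask_in(black,tb),.008),1))
    x0,y0,x1,y1=pb; L=cv2.cvtColor(p,cv2.COLOR_BGR2LAB).astype(float)
    bg=cv2.medianBlur(p,31); df=np.abs(p.astype(int)-bg).sum(2)
    print("peg",np.round(rect(c,mask_in(cv2.morphologyEx((df>50).astype(np.uint8),cv2.MORPH_CLOSE,np.ones((3,3))),pb),.012),1))
    cv2.imwrite(f"pics/{n}c.png",np.vstack([cv2.resize(p[tb[1]-5:tb[3]+5,tb[0]-50:tb[2]+5],None,fx=4,fy=4)]))
for n,l in [("top",[("spool",170,186,.034),("soap",447,161,.02),("tape",442,233,.02)])]:
    for k,u,v,z in l: print(k,cast(optics.get_calibration(n),[[u,v]],z).round(3))
E
```

```text
top trap [541.4  18.8 250.5  91.8  78.2]
peg [476.9 243.1  74.1  15.9  97.3]
side trap [542.5  21.9 248.5  89.9  78.3]
peg [480.3 247.6  75.3  19.1  99.9]
spool [[0.602 0.414 0.034]]
soap [[ 0.667 -0.387  0.02 ]]
tape [[ 0.456 -0.355  0.02 ]]
```

View pics/topc.png

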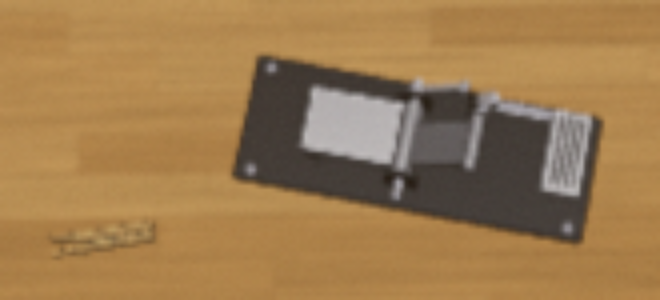

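```bash
cat > go.py <<'E'
# usage: go.py x y z ydir_deg -> shift in tool axes (cm) and spin (deg) left
import sys; from h import *
from scipy.spatial.transform import Rotation as Ro
s=r.get_state(); R=Ro.from_quat(s["eef_rot"]).as_matrix()
t=np.array(list(map(float,sys.argv[1:4])))
cur=np.degrees(np.arctan2(R[1,1],R[0,1])); w=(cur-float(sys.argv[4])+90)%180-90
print("t",round(s["clock"],2),"pos",s["tool_pos"].round(4),"F",s["contact_force"].round(1),"ydir",cur.round(1),"tilt",R[:,2].round(3))
print("shift cm",(R.T@(t-s["tool_pos"])*100).round(2),"spin",round(w,1),"q7",s["q"][6].round(2))
E
cat > T.py <<'E'
# trap frame point -> world
import sys; from h import *
O=np.array([.5435,.0277]); a=np.radians(-101.75)
x,y=map(float,sys.argv[1:3]); print(O+[x*np.cos(a)-y*np.sin(a),x*np.sin(a)+y*np.cos(a)])
E
python3 -m creep '[{"grip":-1,"spin":7},{"grip":-1,"spin":7},{"grip":-1,"spin":7},{"grip":-1,"spin":7},{"grip":-1,"spin":7},{"grip":-1,"spin":7},{"grip":-1,"spin":7},{"grip":-1,"spin":7}]' 20
python3 -m creep '[{"grip":-1,"spin":7},{"grip":-1,"spin":7},{"grip":-1,"spin":7},{"grip":-1,"spin":0}]'
python3 go.py 0.534 -0.02 0.22 -11.75; python3 T.py 0.05 0
```

```text
t 0.1 pos [0.2636 0.5661 0.238 ] F [ 0.5  0.5 -0.4] ydir 65.0 tilt [-0.001 -0.002 -1.   ]
shift cm [-49.25 -41.72   1.87] spin 76.8 q7 -0.22
[ 0.53331791 -0.02125227]$[0]: bad value
$[0]: bad value
```

```bash
python3 -m creep '[{"grip":-1,"tx":0,"ty":0,"tz":0,"spin":7},{"grip":-1,"tx":0,"ty":0,"tz":0,"spin":7},{"grip":-1,"tx":0,"ty":0,"tz":0,"spin":7},{"grip":-1,"tx":0,"ty":0,"tz":0,"spin":7},{"grip":-1,"tx":0,"ty":0,"tz":0,"spin":7},{"grip":-1,"tx":0,"ty":0,"tz":0,"spin":7},{"grip":-1,"tx":0,"ty":0,"tz":0,"spin":7},{"grip":-1,"tx":0,"ty":0,"tz":0,"spin":7}]' 20
python3 -m creep '[{"grip":-1,"tx":0,"ty":0,"tz":0,"spin":7},{"grip":-1,"tx":0,"ty":0,"tz":0,"spin":7},{"grip":-1,"tx":0,"ty":0,"tz":0,"spin":7},{"grip":-1,"tx":0,"ty":0,"tz":0,"spin":0},{"grip":-1,"tx":0,"ty":0,"tz":0,"spin":0}]'
python3 go.py 0.534 -0.02 0.22 -11.75
```

```text
clock: 0.77
tool_pos: [0.2636, 0.5663, 0.2383]
eef_rot: [0.651, 0.759, -0.0, 0.0]
contact_force: [-0.9, 0.8, -0.4]
opening: 0.419
finger_force: 0.0
clock: 1.18
tool_pos: [0.2635, 0.5664, 0.2383]
eef_rot: [0.776, 0.631, -0.0, 0.0]
contact_force: [0.6, -0.1, 0.1]
opening: 0.038
finger_force: 0.0
t 1.18 pos [0.2635 0.5664 0.2383] F [ 0.6 -0.1  0.1] ydir -11.8 tilt [-0.    -0.001 -1.   ]
shift cm [-51.9   38.43   1.89] spin -0.0 q7 -1.27
```

```bash
python3 -m creep '[{"grip":-1,"tx":-2.16,"ty":1.6,"tz":0,"spin":0},{"grip":-1,"tx":-2.16,"ty":1.6,"tz":0,"spin":0},{"grip":-1,"tx":-2.16,"ty":1.6,"tz":0,"spin":0},{"grip":-1,"tx":-2.16,"ty":1.6,"tz":0,"spin":0},{"grip":-1,"tx":-2.16,"ty":1.6,"tz":0,"spin":0},{"grip":-1,"tx":-2.16,"ty":1.6,"tz":0,"spin":0},{"grip":-1,"tx":-2.16,"ty":1.6,"tz":0,"spin":0},{"grip":-1,"tx":-2.16,"ty":1.6,"tz":0,"spin":0}]' >/dev/null
python3 -m creep '[{"grip":-1,"tx":-2.16,"ty":1.6,"tz":0,"spin":0},{"grip":-1,"tx":-2.16,"ty":1.6,"tz":0,"spin":0},{"grip":-1,"tx":-2.16,"ty":1.6,"tz":0,"spin":0},{"grip":-1,"tx":-2.16,"ty":1.6,"tz":0,"spin":0},{"grip":-1,"tx":-2.16,"ty":1.6,"tz":0,"spin":0},{"grip":-1,"tx":-2.16,"ty":1.6,"tz":0,"spin":0},{"grip":-1,"tx":-2.16,"ty":1.6,"tz":0,"spin":0},{"grip":-1,"tx":-2.16,"ty":1.6,"tz":0,"spin":0}]' >/dev/null
python3 -m creep '[{"grip":-1,"tx":-2.16,"ty":1.6,"tz":0,"spin":0},{"grip":-1,"tx":-2.16,"ty":1.6,"tz":0,"spin":0},{"grip":-1,"tx":-2.16,"ty":1.6,"tz":0,"spin":0},{"grip":-1,"tx":-2.16,"ty":1.6,"tz":0,"spin":0},{"grip":-1,"tx":-2.16,"ty":1.6,"tz":0,"spin":0},{"grip":-1,"tx":-2.16,"ty":1.6,"tz":0,"spin":0},{"grip":-1,"tx":-1.08,"ty":0.8,"tz":0,"spin":0},{"grip":-1,"tx":0,"ty":0,"tz":0,"spin":0}]' >/dev/null
python3 go.py 0.534 -0.02 0.22 -11.75
python3 - <<'E'
from h import *
c=optics.get_calibration("wrist"); print(c)
p,d=optics.snapshot("wrist"); cv2.imwrite("pics/w1.png",p[:,:,::-1])
E
```

```text
t 3.18 pos [0.5165 0.0125 0.2388] F [ 0.8  0.2 -0.5] ydir -12.1 tilt [ 0.002 -0.002 -1.   ]
shift cm [-2.8   2.39  1.89] spin -0.4 q7 -0.24
{'fx': 280.5386616983797, 'fy': 280.5386616983797, 'cx': 317.96025934447283, 'cy': 197.8092579332702, 'D': array([-0.04525078,  0.        ,  0.        ,  0.        ,  0.        ]), 'extrinsics': array([[ 0.97763744, -0.21028959,  0.00182256, -0.50289132],
       [-0.2007752 , -0.93075653,  0.30558403,  0.0734782 ],
       [-0.06256478, -0.29911631, -0.95216337,  0.42630043],
       [ 0.        ,  0.        ,  0.        ,  1.        ]])}
```

View pics/w1.png

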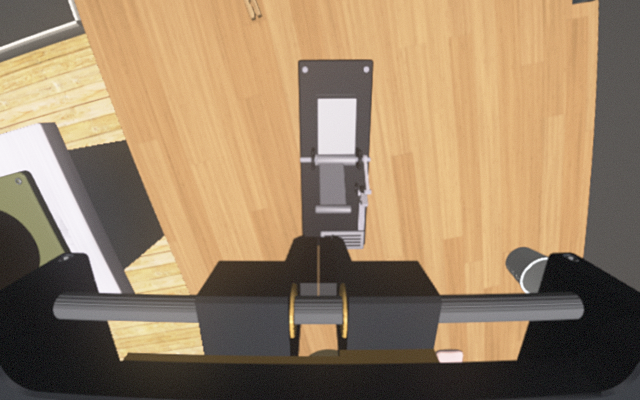

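The wrist view shows the trap mouth end at the top (plate corners ≈(299,61) and (373,61)), the lever bar at (316–351,209), the pedal at (343,239) and the peg at (254,8).

```bash
python3 - <<'E'
from h import *
c=optics.get_calibration("wrist")
O=np.array([.5435,.0277]); a=np.radians(-101.75); R=np.array([[np.cos(a),-np.sin(a)],[np.sin(a),np.cos(a)]])
for n,uv,z in [("corners",[[299,61],[373,61]],.008),("bar",[[316,209],[351,209]],.091),("pin ends",[[301,160],[368,160]],.035),("pedal far edge",[[321,246],[364,247]],.036)]:
    P=cast(c,uv,z)[:,:2]; print(n,P.round(4).tolist(),"trap:",((P-O)@R).round(4).tolist())
E
python3 T.py 0.051 0; python3 T.py 0.049 -0.003
```

```text
corners [[0.5211, 0.1527], [0.6103, 0.134]] trap: [[-0.1178, -0.0473], [-0.1176, 0.0438]]
bar [[0.5078, -0.0114], [0.5459, -0.0195]] trap: [[0.0455, -0.0269], [0.0457, 0.012]]
pin ends [[0.4985, 0.0366], [0.5808, 0.0191]] trap: [[0.0005, -0.0458], [0.0008, 0.0383]]
pedal far edge [[0.4986, -0.0855], [0.5565, -0.0995]] trap: [[0.1199, -0.0209], [0.1218, 0.0386]]
[ 0.53311427 -0.02223132]
[ 0.53058442 -0.0196623 ]
```

```bash
sed -i 's/\[.5435,.0277\]/[.5415,.0281]/' T.py; python3 T.py 0.050 -0.003
python3 -m creep '[{"grip":-1,"tx":-1.5,"ty":1.0,"tz":2,"spin":0},{"grip":-1,"tx":-1.3,"ty":1.0,"tz":3,"spin":0},{"grip":-1,"tx":0,"ty":0,"tz":3,"spin":0},{"grip":-1,"tx":0,"ty":0,"tz":3,"spin":0},{"grip":-1,"tx":0,"ty":0,"tz":0,"spin":0},{"grip":-1,"tx":0,"ty":0,"tz":0,"spin":0}]'
python3 go.py 0.5284 -0.0202 0.105 -11.75
```

```text
[ 0.52838078 -0.02024135]
clock: 3.73
tool_pos: [0.5276, -0.0132, 0.128]
eef_rot: [0.776, 0.631, -0.001, -0.002]
contact_force: [0.7, -0.2, 0.9]
opening: 0.006
finger_force: 0.0
t 3.73 pos [ 0.5276 -0.0132  0.128 ] F [ 0.7 -0.2  0.9] ydir -11.8 tilt [-0.004  0.001 -1.   ]
shift cm [-0.67  0.23  2.3 ] spin -0.0 q7 -0.17
```

```bash
cat > gate.py <<'E'
import sys; from h import *
s=r.get_state(); F=s["contact_force"]; f=np.linalg.norm(F)
print(round(s["clock"],2),s["tool_pos"].round(4),F.round(1),round(f,1)); sys.exit(f>float(sys.argv[1]))
E
python3 -m creep '[{"grip":-1,"tx":-0.6,"ty":0.2,"tz":1,"spin":0},{"grip":-1,"tx":0,"ty":0,"tz":1,"spin":0},{"grip":-1,"tx":0,"ty":0,"tz":0.6,"spin":0},{"grip":-1,"tx":0,"ty":0,"tz":0.4,"spin":0},{"grip":-1,"tx":0,"ty":0,"tz":0,"spin":0}]' >/dev/null; python3 gate.py 15 &&
python3 -m creep '[{"grip":-1,"tx":0,"ty":0,"tz":0.2,"spin":0},{"grip":-1,"tx":0,"ty":0,"tz":0.2,"spin":0},{"grip":-1,"tx":0,"ty":0,"tz":0.2,"spin":0},{"grip":-1,"tx":0,"ty":0,"tz":0.2,"spin":0}]' >/dev/null; python3 gate.py 15 &&
python3 -m creep '[{"grip":-1,"tx":0,"ty":0,"tz":0.2,"spin":0},{"grip":-1,"tx":0,"ty":0,"tz":0.1,"spin":0},{"grip":-1,"tx":0,"ty":0,"tz":0,"spin":0}]' >/dev/null; python3 gate.py 15; python3 go.py 0.5284 -0.0202 0.090 -11.75
```

```text
4.15 [ 0.5294 -0.0211  0.0983] [-0.2  0.7 -0.7] 1.0
4.15 [ 0.5294 -0.0211  0.0983] [-0.2  0.7 -0.7] 1.0
4.15 [ 0.5294 -0.0211  0.0983] [-0.2  0.7 -0.7] 1.0
t 4.15 pos [ 0.5294 -0.0211  0.0983] F [-0.2  0.7 -0.7] ydir -12.0 tilt [-0.001  0.    -1.   ]
shift cm [ 0.07 -0.11  0.83] spin -0.2 q7 -0.16False
False
False
```

```bash
sed -i 's/sys.exit(f>/sys.exit(int(f>/; s/\]))$/])))/' gate.py
python3 -m creep '[{"grip":-1,"tx":0,"ty":0,"tz":0.2,"spin":0},{"grip":-1,"tx":0,"ty":0,"tz":0.2,"spin":0},{"grip":-1,"tx":0,"ty":0,"tz":0.1,"spin":0}]' >/dev/null; python3 gate.py 14 &&
python3 -m creep '[{"grip":-1,"tx":-0.05,"ty":0,"tz":0.2,"spin":0},{"grip":-1,"tx":-0.1,"ty":0,"tz":0.2,"spin":0},{"grip":-1,"tx":0,"ty":0,"tz":0,"spin":0}]' >/dev/null && python3 gate.py 14 &&
python3 -m creep '[{"grip":-1,"tx":-0.15,"ty":0,"tz":0.2,"spin":0},{"grip":-1,"tx":-0.15,"ty":0,"tz":0.2,"spin":0}]' >/dev/null && python3 gate.py 14
```

```text
4.4 [ 0.5298 -0.0212  0.0937] [ 0.  -0.  -0.8] 0.8
4.65 [ 0.5295 -0.0236  0.0904] [-1.5 -1.1  9.1] 9.3
4.82 [ 0.5288 -0.027   0.0868] [-3.3 -3.5 11.5] 12.5
```

```bash

python3 -m creep '[{"grip":-1,"tx":-0.1,"ty":0,"tz":0.2,"spin":0},{"grip":-1,"tx":-0.1,"ty":0,"tz":0.2,"spin":0}]' >/dev/null && python3 gate.py 15 &&
python3 -m creep '[{"grip":-1,"tx":-0.1,"ty":0,"tz":0.2,"spin":0},{"grip":-1,"tx":-0.1,"ty":0,"tz":0.2,"spin":0}]' >/dev/null && python3 gate.py 15 &&
python3 -m creep '[{"grip":-1,"tx":-0.1,"ty":0,"tz":0.2,"spin":0},{"grip":-1,"tx":-0.1,"ty":0,"tz":0.2,"spin":0}]' >/dev/null && python3 gate.py 15 &&
python3 -m creep '[{"grip":-1,"tx":-0.1,"ty":0,"tz":0.2,"spin":0},{"grip":-1,"tx":-0.1,"ty":0,"tz":0.2,"spin":0}]' >/dev/null && python3 gate.py 15 &&
python3 -m creep '[{"grip":-1,"tx":-0.05,"ty":0,"tz":0.2,"spin":0},{"grip":-1,"tx":-0.05,"ty":0,"tz":0.2,"spin":0}]' >/dev/null && python3 gate.py 15
```

```text
4.98 [ 0.528  -0.0305  0.083 ] [-2.6 -4.4 14.9] 15.7
```

```bash

python3 -m creep '[{"grip":-1,"tx":0.2,"ty":0,"tz":0,"spin":0},{"grip":-1,"tx":0.1,"ty":0,"tz":0,"spin":0},{"grip":-1,"tx":0,"ty":0,"tz":0,"spin":0}]' >/dev/null && python3 gate.py 18 &&
python3 -m creep '[{"grip":-1,"tx":0,"ty":0,"tz":0.1,"spin":0},{"grip":-1,"tx":0,"ty":0,"tz":0.1,"spin":0},{"grip":-1,"tx":0,"ty":0,"tz":0,"spin":0}]' >/dev/null && python3 gate.py 17
```

```text
5.23 [ 0.5281 -0.03    0.0833] [-4.1 -8.9 17.1] 19.7
```

```bash

python3 -m creep '[{"grip":-1,"tx":-0.3,"ty":0,"tz":0,"spin":0},{"grip":-1,"tx":-0.2,"ty":0,"tz":0,"spin":0},{"grip":-1,"tx":0,"ty":0,"tz":0,"spin":0}]' >/dev/null && python3 gate.py 16 &&
python3 -m creep '[{"grip":-1,"tx":-0.15,"ty":0,"tz":0.1,"spin":0},{"grip":-1,"tx":-0.1,"ty":0,"tz":0.1,"spin":0},{"grip":-1,"tx":0,"ty":0,"tz":0,"spin":0}]' >/dev/null && python3 gate.py 16
```

```text
5.48 [ 0.528  -0.0308  0.0827] [-1.8 -1.3  9.5] 9.8
5.73 [ 0.5276 -0.0327  0.0805] [-1.5 -0.3  9.6] 9.7
```

```bash

python3 -m creep '[{"grip":-1,"tx":-0.14,"ty":0,"tz":0.2,"spin":0},{"grip":-1,"tx":-0.14,"ty":0,"tz":0.2,"spin":0}]' >/dev/null && python3 gate.py 16 &&
python3 -m creep '[{"grip":-1,"tx":-0.13,"ty":0,"tz":0.2,"spin":0},{"grip":-1,"tx":-0.13,"ty":0,"tz":0.2,"spin":0}]' >/dev/null && python3 gate.py 16 &&
python3 -m creep '[{"grip":-1,"tx":-0.11,"ty":0,"tz":0.2,"spin":0},{"grip":-1,"tx":-0.11,"ty":0,"tz":0.2,"spin":0}]' >/dev/null && python3 gate.py 15 &&
python3 -m creep '[{"grip":-1,"tx":-0.05,"ty":0,"tz":0.1,"spin":0},{"grip":-1,"tx":0,"ty":0,"tz":0,"spin":0}]' >/dev/null && python3 gate.py 15; python3 T.py 0.0666 -.003
```

```text
5.9 [ 0.527  -0.0355  0.0767] [-0.3 -0.   9.7] 9.7
6.07 [ 0.5264 -0.0381  0.0726] [-2.2  0.1  8.5] 8.8
6.23 [ 0.526  -0.0402  0.0685] [-1.6 -1.   9. ] 9.2
6.4 [ 0.5259 -0.0408  0.0674] [-1.3 -1.1  8.7] 8.9
[ 0.52500032 -0.0364935 ]
```

```bash

python3 -m creep '[{"grip":-1,"tx":-0.05,"ty":0,"tz":0.15,"spin":0},{"grip":-1,"tx":-0.05,"ty":0,"tz":0.15,"spin":0}]' >/dev/null && python3 gate.py 15 &&
python3 -m creep '[{"grip":-1,"tx":-0.03,"ty":0,"tz":0.1,"spin":0},{"grip":-1,"tx":0,"ty":0,"tz":0,"spin":0}]' >/dev/null && python3 gate.py 11.5 &&
python3 -m creep '[{"grip":-1,"tx":-0.03,"ty":0,"tz":0.1,"spin":0},{"grip":-1,"tx":0,"ty":0,"tz":0,"spin":0}]' >/dev/null && python3 gate.py 11.5 &&
python3 -m creep '[{"grip":-1,"tx":-0.03,"ty":0,"tz":0.1,"spin":0},{"grip":-1,"tx":0,"ty":0,"tz":0,"spin":0}]' >/dev/null && python3 gate.py 11.5 &&
python3 -m creep '[{"grip":-1,"tx":-0.03,"ty":0,"tz":0.1,"spin":0},{"grip":-1,"tx":0,"ty":0,"tz":0,"spin":0}]' >/dev/null && python3 gate.py 11.5 &&
python3 -m creep '[{"grip":-1,"tx":-0.03,"ty":0,"tz":0.1,"spin":0},{"grip":-1,"tx":0,"ty":0,"tz":0,"spin":0}]' >/dev/null && python3 gate.py 11.5 &&
python3 -m creep '[{"grip":-1,"tx":-0.02,"ty":0,"tz":0.1,"spin":0},{"grip":-1,"tx":0,"ty":0,"tz":0,"spin":0}]' >/dev/null && python3 gate.py 11.5
```

```text
6.57 [ 0.5256 -0.0421  0.0646] [-1.2 -1.7  9. ] 9.3
6.73 [ 0.5256 -0.0425  0.0636] [-2.2 -2.3 10. ] 10.5
6.9 [ 0.5255 -0.0429  0.0627] [-1.6 -1.4 10.3] 10.5
7.07 [ 0.5254 -0.0432  0.0617] [-2.6 -2.8 10.4] 11.0
7.23 [ 0.5253 -0.0436  0.0608] [-1.8 -2.3 11.2] 11.5
```

```bash

python3 -m creep '[{"grip":-1,"tx":-0.08,"ty":0,"tz":0.1,"spin":0},{"grip":-1,"tx":0,"ty":0,"tz":0,"spin":0}]' >/dev/null && python3 gate.py 13 &&
python3 -m creep '[{"grip":-1,"tx":-0.04,"ty":0,"tz":0.1,"spin":0},{"grip":-1,"tx":0,"ty":0,"tz":0,"spin":0}]' >/dev/null && python3 gate.py 13 &&
python3 -m creep '[{"grip":-1,"tx":-0.03,"ty":0,"tz":0.1,"spin":0},{"grip":-1,"tx":0,"ty":0,"tz":0,"spin":0}]' >/dev/null && python3 gate.py 13 &&
python3 -m creep '[{"grip":-1,"tx":-0.03,"ty":0,"tz":0.1,"spin":0},{"grip":-1,"tx":0,"ty":0,"tz":0,"spin":0}]' >/dev/null && python3 gate.py 13 &&
python3 -m creep '[{"grip":-1,"tx":-0.03,"ty":0,"tz":0.1,"spin":0},{"grip":-1,"tx":0,"ty":0,"tz":0,"spin":0}]' >/dev/null && python3 gate.py 13 &&
python3 -m creep '[{"grip":-1,"tx":-0.02,"ty":0,"tz":0.1,"spin":0},{"grip":-1,"tx":0,"ty":0,"tz":0,"spin":0}]' >/dev/null && python3 gate.py 13
```

```text
7.4 [ 0.5252 -0.044   0.0598] [-2.6 -1.2 12. ] 12.4
7.57 [ 0.5252 -0.0443  0.0588] [-1.7 -0.7 10.3] 10.4
7.73 [ 0.5251 -0.0447  0.0578] [-1.9 -1.  10.8] 11.0
7.9 [ 0.525  -0.045   0.0567] [-2.1 -1.  10.2] 10.5
8.07 [ 0.525  -0.0453  0.0557] [-0.7 -2.7 10.1] 10.5
8.23 [ 0.5249 -0.0456  0.0547] [-2.  -2.5  9.1] 9.6
```

```bash

python3 -m creep '[{"grip":-1,"tx":-0.03,"ty":0,"tz":0.1,"spin":0},{"grip":-1,"tx":0,"ty":0,"tz":0,"spin":0}]' >/dev/null && python3 gate.py 13.5 &&
python3 -m creep '[{"grip":-1,"tx":-0.03,"ty":0,"tz":0.1,"spin":0},{"grip":-1,"tx":0,"ty":0,"tz":0,"spin":0}]' >/dev/null && python3 gate.py 13.5 &&
python3 -m creep '[{"grip":-1,"tx":-0.02,"ty":0,"tz":0.1,"spin":0},{"grip":-1,"tx":0,"ty":0,"tz":0,"spin":0}]' >/dev/null && python3 gate.py 13.5 &&
python3 -m creep '[{"grip":-1,"tx":-0.02,"ty":0,"tz":0.1,"spin":0},{"grip":-1,"tx":0,"ty":0,"tz":0,"spin":0}]' >/dev/null && python3 gate.py 13.5 &&
python3 -m creep '[{"grip":-1,"tx":-0.01,"ty":0,"tz":0.1,"spin":0},{"grip":-1,"tx":0,"ty":0,"tz":0,"spin":0}]' >/dev/null && python3 gate.py 13.5 &&
python3 -m creep '[{"grip":-1,"tx":-0.01,"ty":0,"tz":0.1,"spin":0},{"grip":-1,"tx":0,"ty":0,"tz":0,"spin":0}]' >/dev/null && python3 gate.py 13.5
```

```text
8.4 [ 0.5249 -0.0459  0.0536] [-1.2 -2.   8.2] 8.6
8.57 [ 0.5248 -0.0461  0.0526] [-2.  -1.2  9.8] 10.0
8.73 [ 0.5247 -0.0464  0.0515] [-1.6 -1.1  8. ] 8.2
8.9 [ 0.5247 -0.0466  0.0505] [-0.6 -2.2  8.9] 9.2
9.07 [ 0.5247 -0.0468  0.0495] [-0.9 -1.9  7.5] 7.8
9.23 [ 0.5245 -0.047   0.0484] [-1.5 -2.5  7.9] 8.4
```

```bash

python3 -m creep '[{"grip":-1,"tx":-0.03,"ty":0,"tz":0.1,"spin":0},{"grip":-1,"tx":0,"ty":0,"tz":0,"spin":0}]' >/dev/null && python3 gate.py 13.5 &&
python3 -m creep '[{"grip":-1,"tx":-0.02,"ty":0,"tz":0.1,"spin":0},{"grip":-1,"tx":0,"ty":0,"tz":0,"spin":0}]' >/dev/null && python3 gate.py 13.5 &&
python3 -m creep '[{"grip":-1,"tx":-0.01,"ty":0,"tz":0.1,"spin":0},{"grip":-1,"tx":0,"ty":0,"tz":0,"spin":0}]' >/dev/null && python3 gate.py 13.5 &&
python3 -m creep '[{"grip":-1,"tx":0,"ty":0,"tz":0.1,"spin":0},{"grip":-1,"tx":0,"ty":0,"tz":0,"spin":0}]' >/dev/null && python3 gate.py 13.5 &&
python3 -m creep '[{"grip":-1,"tx":0,"ty":0,"tz":0.1,"spin":0},{"grip":-1,"tx":0,"ty":0,"tz":0,"spin":0}]' >/dev/null && python3 gate.py 13.5 &&
python3 -m creep '[{"grip":-1,"tx":0,"ty":0,"tz":0.1,"spin":0},{"grip":-1,"tx":0,"ty":0,"tz":0,"spin":0}]' >/dev/null && python3 gate.py 13.5
```

```text
9.4 [ 0.5246 -0.0472  0.0475] [-1.4 -2.1  8.8] 9.2
9.57 [ 0.5245 -0.0474  0.0465] [-1.3 -2.5  8.8] 9.2
9.73 [ 0.5245 -0.0475  0.0455] [-1.7 -2.   9.4] 9.7
9.9 [ 0.5244 -0.0476  0.0447] [-2.2 -1.6 11.7] 12.0
10.07 [ 0.5244 -0.0477  0.044 ] [-3.2 -2.4 15.2] 15.7
```

```bash

python3 -m creep '[{"grip":-1,"tx":0,"ty":0,"tz":0,"spin":0}]' >/dev/null; python3 gate.py 16; python3 -m creep '[{"grip":-1,"tx":0,"ty":0,"tz":0,"spin":0}]' >/dev/null; python3 gate.py 16.5 && python3 -m creep '[{"grip":-1,"tx":0,"ty":0,"tz":0.05,"spin":0},{"grip":-1,"tx":0,"ty":0,"tz":0,"spin":0}]' >/dev/null; python3 gate.py 16
```

```text
10.15 [ 0.5244 -0.0477  0.0441] [-2.5 -2.1 14.9] 15.2
10.23 [ 0.5244 -0.0477  0.0441] [-2.2 -1.6 14.4] 14.6
10.4 [ 0.5244 -0.0477  0.0438] [-2.4 -2.9 16.4] 16.9
```

```bash

for i in 1; do python3 -m creep '[{"grip":-1,"tx":0,"ty":0,"tz":-0.15,"spin":0},{"grip":-1,"tx":0,"ty":0,"tz":0,"spin":0}]' >/dev/null; python3 gate.py 16;  python3 -m creep '[{"grip":-1,"tx":0,"ty":0,"tz":-0.15,"spin":0},{"grip":-1,"tx":0,"ty":0,"tz":0,"spin":0}]' >/dev/null; python3 gate.py 16; python3 -m creep '[{"grip":-1,"tx":0,"ty":0,"tz":-0.1,"spin":0},{"grip":-1,"tx":0,"ty":0,"tz":0,"spin":0}]' >/dev/null; python3 gate.py 16; done
```

```text
10.57 [ 0.5245 -0.0476  0.0451] [-2.3 -1.8 11.3] 11.7
10.73 [ 0.5245 -0.0474  0.0463] [-2.1 -2.3  7.7] 8.3
10.9 [ 0.5245 -0.0473  0.0472] [-1.9 -1.8  8. ] 8.4
```

```bash

python3 -m creep '[{"grip":-1,"tx":0,"ty":0,"tz":-0.1,"spin":0},{"grip":-1,"tx":0,"ty":0,"tz":0,"spin":0}]' >/dev/null; python3 gate.py 16;  python3 -m creep '[{"grip":-1,"tx":0,"ty":0,"tz":-0.1,"spin":0},{"grip":-1,"tx":0,"ty":0,"tz":0,"spin":0}]' >/dev/null; python3 gate.py 16; python3 -m creep '[{"grip":-1,"tx":0,"ty":0,"tz":-0.1,"spin":0},{"grip":-1,"tx":0,"ty":0,"tz":0,"spin":0}]' >/dev/null; python3 gate.py 16
```

```text
11.07 [ 0.5246 -0.0471  0.0482] [-2.  -1.5  8.4] 8.8
11.23 [ 0.5246 -0.0469  0.0489] [-0.8 -1.5  4.7] 5.0
11.4 [ 0.5246 -0.0467  0.0495] [-0.  -1.7  2.2] 2.8
```

```bash

python3 -m creep '[{"grip":-1,"tx":0,"ty":0,"tz":-0.1,"spin":0},{"grip":-1,"tx":0,"ty":0,"tz":0,"spin":0}]' >/dev/null; python3 gate.py 16;  python3 -m creep '[{"grip":-1,"tx":0,"ty":0,"tz":-0.1,"spin":0},{"grip":-1,"tx":0,"ty":0,"tz":0,"spin":0}]' >/dev/null; python3 gate.py 16;  python3 -m creep '[{"grip":-1,"tx":0,"ty":0,"tz":-0.2,"spin":0},{"grip":-1,"tx":0,"ty":0,"tz":-0.3,"spin":0},{"grip":-1,"tx":0,"ty":0,"tz":0,"spin":0}]' >/dev/null; python3 gate.py 16
```

```text
11.57 [ 0.5245 -0.0459  0.0502] [ 0.4  0.4 -0.2] 0.6
11.73 [ 0.5244 -0.0458  0.0511] [0.8 0.9 1.1] 1.6
11.98 [ 0.5247 -0.0461  0.0567] [-0.8  0.1  0.8] 1.2
```

```bash

python3 -m creep '[{"grip":-1,"tx":0,"ty":0,"tz":-3,"spin":0},{"grip":-1,"tx":0,"ty":0,"tz":-3,"spin":0},{"grip":-1,"tx":0,"ty":0,"tz":-3,"spin":0},{"grip":-1,"tx":0,"ty":0,"tz":-3,"spin":0},{"grip":-1,"tx":0,"ty":0,"tz":-2,"spin":0}]' >/dev/null; python3 go.py .475 .2 .2 -11.75
```

```text
t 12.4 pos [ 0.5251 -0.0462  0.199 ] F [-0.2 -0.4  0.4] ydir -12.0 tilt [ 0.003  0.    -1.   ]
shift cm [ 23.05 -10.01  -0.12] spin -0.2 q7 -0.13
```

```bash

python3 -m creep '[{"grip":1,"tx":2.9,"ty":-1.25,"tz":0,"spin":0},{"grip":1,"tx":2.9,"ty":-1.25,"tz":0,"spin":0},{"grip":1,"tx":2.9,"ty":-1.25,"tz":0,"spin":0},{"grip":1,"tx":2.9,"ty":-1.25,"tz":0,"spin":0},{"grip":1,"tx":2.9,"ty":-1.25,"tz":0,"spin":0},{"grip":1,"tx":2.9,"ty":-1.25,"tz":0,"spin":0},{"grip":1,"tx":2.9,"ty":-1.25,"tz":0,"spin":0},{"grip":1,"tx":2.9,"ty":-1.25,"tz":0,"spin":0}]' >/dev/null
python3 -m creep '[{"grip":1,"tx":0,"ty":0,"tz":0,"spin":-7},{"grip":1,"tx":0,"ty":0,"tz":0,"spin":-7},{"grip":1,"tx":0,"ty":0,"tz":0,"spin":-6},{"grip":1,"tx":0,"ty":0,"tz":0,"spin":0}]' >/dev/null
python3 go.py .475 .25 .2 8
python3 - <<'E'
from h import *
c=optics.get_calibration("wrist")
p,d=optics.snapshot("wrist"); p=p[:,:,::-1]; cv2.imwrite("pics/w2.png",p)
np.save("w2c.npy",c,allow_pickle=True)
E
```

```text
t 13.4 pos [0.4744 0.2017 0.1963] F [ 0.1 -0.5  0.6] ydir 8.2 tilt [-0.  0. -1.]
shift cm [ 4.77  0.75 -0.37] spin 0.2 q7 -0.32
```

View pics/w2.png

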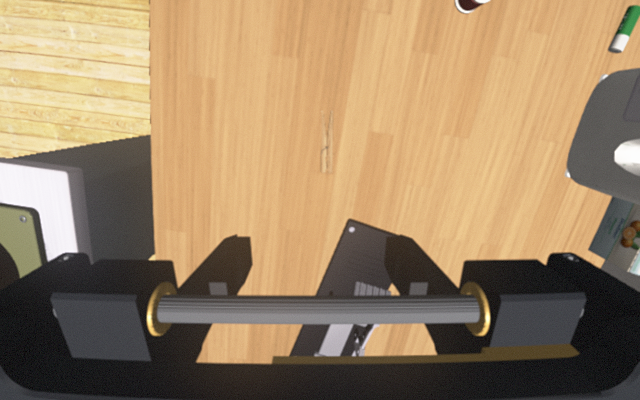

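The wrist view shows the peg between about (327,174) and (328,112), nearly vertical in the image, between the open fingers' lines.

```bash
python3 - <<'E'
from h import *
c=np.load("w2c.npy",allow_pickle=True).item(); p=cv2.imread("pics/w2.png")
bg=cv2.medianBlur(p,41); df=np.abs(p.astype(int)-bg).sum(2)
m=cv2.morphologyEx((df>45).astype(np.uint8),cv2.MORPH_CLOSE,np.ones((5,5)))
m=mask_in(m,(312,100,342,185)); v,u=np.nonzero(m); print(u.min(),u.max(),v.min(),v.max())
print(np.round(rect(c,m,.008),1))
print(cast(c,[[327,173],[328,112],[321,170],[333,170]],.010).round(4))
cv2.imwrite("pics/w2c.png",cv2.resize(p[95:195,280:380],None,fx=5,fy=5,interpolation=cv2.INTER_CUBIC))
E
```

```text
320 337 112 172
[476.5 241.3  66.7  10.   97.7]
[[0.4848 0.208  0.01  ]
 [0.4751 0.2782 0.01  ]
 [0.4771 0.2106 0.01  ]
 [0.4914 0.2127 0.01  ]]
```

View pics/w2c.png

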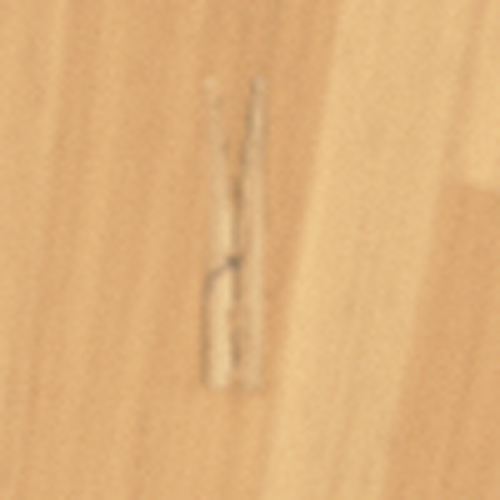

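The crop shows the peg spanning v = 110–172 and u = 321–333. Its centre is about (327,141) → (0.480, 0.244), with its handle end toward +y.

```bash

python3 -m creep '[{"grip":0.2,"tx":1.7,"ty":0.25,"tz":3,"spin":1},{"grip":0.2,"tx":1.7,"ty":0.25,"tz":3,"spin":0},{"grip":0.2,"tx":1.6,"ty":0.25,"tz":3,"spin":0},{"grip":0.2,"tx":1.55,"ty":0.2,"tz":3,"spin":0},{"grip":0.2,"tx":0,"ty":0.2,"tz":3,"spin":0},{"grip":0.2,"tx":0,"ty":0,"tz":1.5,"spin":0},{"grip":0.2,"tx":0,"ty":0,"tz":0,"spin":0},{"grip":0.2,"tx":0,"ty":0,"tz":0,"spin":0}]' >/dev/null; python3 go.py .4774 .268 .003 7
```

```text
t 14.12 pos [0.4775 0.2674 0.0308] F [ 0.7 -0.3 -0.2] ydir 6.9 tilt [-0.001 -0.001 -1.   ]
shift cm [ 0.07 -0.    2.78] spin -0.1 q7 -0.41
```

```bash

python3 -m creep '[{"grip":0.2,"tx":0.07,"ty":0,"tz":1.3,"spin":0},{"grip":0.2,"tx":0,"ty":0,"tz":1,"spin":0},{"grip":0.2,"tx":0,"ty":0,"tz":0.45,"spin":0},{"grip":0.2,"tx":0,"ty":0,"tz":0,"spin":0}]' >/dev/null; python3 gate.py 9 && python3 -m creep '[{"grip":-1,"tx":0,"ty":0,"tz":0,"spin":0},{"grip":-1,"tx":0,"ty":0,"tz":0,"spin":0},{"grip":-1,"tx":0,"ty":0,"tz":0,"spin":0},{"grip":-1,"tx":0,"ty":0,"tz":0,"spin":0},{"grip":-1,"tx":0,"ty":0,"tz":0,"spin":0},{"grip":-1,"tx":0,"ty":0,"tz":0,"spin":0},{"grip":-1,"tx":0,"ty":0,"tz":0,"spin":0},{"grip":-1,"tx":0,"ty":0,"tz":0,"spin":0}]' 15
```

```text
14.45 [0.4773 0.2684 0.003 ] [ 0.1 -0.3 -0.5] 0.6
clock: 15.12
tool_pos: [0.4778, 0.2688, 0.0039]
eef_rot: [0.662, 0.749, 0.0, 0.0]
contact_force: [-0.5, 0.5, 3.3]
opening: 0.164
finger_force: 14.9
```

```bash
python3 T.py -0.165 0;python3 T.py -0.116 0
python3 -m creep '[{"grip":-1,"tx":0,"ty":0,"tz":-1,"spin":0},{"grip":-1,"tx":0,"ty":0,"tz":-2,"spin":0},{"grip":-1,"tx":0,"ty":0,"tz":-2,"spin":0},{"grip":-1,"tx":0,"ty":0,"tz":0,"spin":6},{"grip":-1,"tx":0,"ty":0,"tz":0,"spin":6},{"grip":-1,"tx":0,"ty":0,"tz":0,"spin":6},{"grip":-1,"tx":0,"ty":0,"tz":0,"spin":0.7},{"grip":-1,"tx":0,"ty":0,"tz":0,"spin":0}]'
python3 go.py 0.5751 0.1896 0.03 -11.75
```

```text
[0.57510089 0.1896425 ]
[0.56512244 0.14166927]
clock: 15.78
tool_pos: [0.4777, 0.2688, 0.0542]
eef_rot: [0.775, 0.632, 0.0, 0.0]
contact_force: [0.4, -0.1, -0.1]
opening: 0.165
finger_force: 14.9
t 15.78 pos [0.4777 0.2688 0.0542] F [ 0.4 -0.1 -0.1] ydir -11.5 tilt [ 0.  0. -1.]
shift cm [-5.81 11.13  2.42] spin 0.2 q7 -0.6
```

```bash

python3 -m creep '[{"grip":-1,"tx":-0.95,"ty":1.85,"tz":0,"spin":0.2},{"grip":-1,"tx":-0.95,"ty":1.85,"tz":0,"spin":0},{"grip":-1,"tx":-0.95,"ty":1.85,"tz":0,"spin":0},{"grip":-1,"tx":-0.95,"ty":1.85,"tz":0,"spin":0},{"grip":-1,"tx":-0.95,"ty":1.85,"tz":0.6,"spin":0},{"grip":-1,"tx":-0.95,"ty":1.85,"tz":1,"spin":0},{"grip":-1,"tx":0,"ty":0,"tz":0.8,"spin":0},{"grip":-1,"tx":0,"ty":0,"tz":0,"spin":0}]'>/dev/null
python3 go.py 0.5651 0.1417 0.018 -11.75
python3 - <<'E'
from h import *
out=[]
for n,(x0,y0,x1,y1) in [("side",(295,150,375,250)),("top",(200,160,330,250))]:
    p,d=optics.snapshot(n); p=p[:,:,::-1]; cv2.imwrite(f"pics/{n}3.png",p); out.append(cv2.resize(p[y0:y1,x0:x1],(400,int(400*(y1-y0)/(x1-x0)))))
h=max(o.shape[0] for o in out); cv2.imwrite("pics/c3.png",np.hstack([cv2.copyMakeBorder(o,0,h-o.shape[0],0,0,0) for o in out]))
E
```

```text
t 16.45 pos [0.5742 0.1885 0.0283] F [-1.1  0.4 -0.9] ydir -11.9 tilt [-0.002 -0.001 -1.   ]
shift cm [-4.76  0.08  1.04] spin -0.1 q7 -0.47
```

View pics/c3.png

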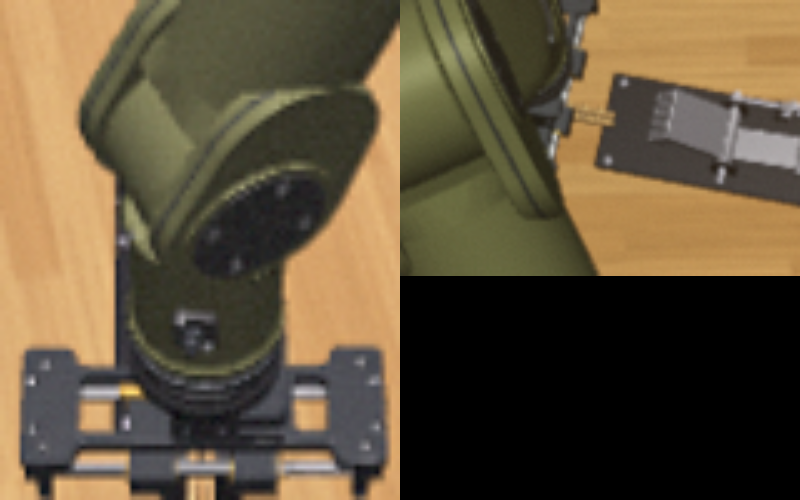

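The top view (right) shows the jaw open, with the peg in the fingers pointing at the mouth. Its inner end is at crop (613,118), about full-image (269.5,198).

```bash
python3 - <<'E'
from h import *
c=optics.get_calibration("top")
O=np.array([.5415,.0281]); a=np.radians(-101.75); R=np.array([[np.cos(a),-np.sin(a)],[np.sin(a),np.cos(a)]])
f=lambda P:((np.array(P)-O)@R).round(4)
print("peg end",f(cast(c,[[269.5,198.3]],.036)[:,:2]),"tcp",f([[.5742,.1885]]))
C=[[200+x/3.077,160+y/3.077] for x,y in [(215,75),(197,165)]]
print("corners",f(cast(c,C,.008)[:,:2]))
C=[[200+x/3.077,160+y/3.077] for x,y in [(265,92),(252,140)]]
print("jaw end",f(cast(c,C,.07)[:,:2]))
E
```

```text
peg end [[-0.1035 -0.0021]] tcp [[-0.1637 -0.0006]]
corners [[-0.1146  0.0448]
 [-0.1132 -0.0432]]
jaw end [[-0.0589  0.0227]
 [-0.0616 -0.0227]]
```

```bash

python3 -m creep '[{"grip":-1,"tx":0,"ty":0.1,"tz":0.5,"spin":0},{"grip":-1,"tx":0,"ty":0,"tz":0.4,"spin":0},{"grip":-1,"tx":-1.2,"ty":0,"tz":0,"spin":0},{"grip":-1,"tx":-1.2,"ty":0,"tz":0,"spin":0},{"grip":-1,"tx":-1.2,"ty":0,"tz":0,"spin":0},{"grip":-1,"tx":-1.25,"ty":0,"tz":0,"spin":0},{"grip":-1,"tx":0,"ty":0,"tz":0,"spin":0},{"grip":-1,"tx":0,"ty":0,"tz":0,"spin":0}]'
python3 go.py 0.5649 0.1407 0.0125 -11.75
```

```text
clock: 17.22
tool_pos: [0.5657, 0.1407, 0.021]
eef_rot: [0.777, 0.629, -0.0, 0.0]
contact_force: [-0.9, -0.1, 0.2]
opening: 0.165
finger_force: 14.9
t 17.22 pos [0.5657 0.1407 0.021 ] F [-0.9 -0.1  0.2] ydir -12.0 tilt [-0.    -0.001 -1.   ]
shift cm [-0.01 -0.08  0.85] spin -0.3 q7 -0.41
```

```bash

python3 -m creep '[{"grip":-1,"tx":0,"ty":0,"tz":0.4,"spin":0},{"grip":-1,"tx":0,"ty":0,"tz":0.3,"spin":0},{"grip":-1,"tx":0,"ty":0,"tz":0.1,"spin":0},{"grip":-1,"tx":0,"ty":0,"tz":0,"spin":0},{"grip":-1,"tx":0,"ty":0,"tz":0,"spin":0}]' >/dev/null;python3 gate.py 5
```

```text
17.63 [0.5656 0.143  0.0125] [-0.4  0.2 -0.1] 0.5
```

```bash

python3 -m creep '[{"grip":-1,"tx":-0.3,"ty":0,"tz":0,"spin":0},{"grip":-1,"tx":0,"ty":0,"tz":0.05,"spin":0},{"grip":-1,"tx":0,"ty":0,"tz":0,"spin":0}]' >/dev/null;python3 gate.py 6 && python3 -m creep '[{"grip":-0.2,"tx":0,"ty":0,"tz":0,"spin":0},{"grip":-0.2,"tx":0,"ty":0,"tz":0,"spin":0},{"grip":-0.2,"tx":0,"ty":0,"tz":0,"spin":0},{"grip":-0.2,"tx":0,"ty":0,"tz":0,"spin":0}]'
python3 go.py 0.5751 0.20 0.013 -11.75
```

```text
17.88 [0.565  0.1392 0.0122] [ 0.1  1.3 -1.4] 1.9
clock: 18.22
tool_pos: [0.5651, 0.1396, 0.0123]
eef_rot: [0.776, 0.63, 0.0, -0.0]
contact_force: [-0.9, -0.6, -1.0]
opening: 0.394
finger_force: 0.0
t 18.22 pos [0.5651 0.1396 0.0123] F [-0.9 -0.6 -1. ] ydir -11.9 tilt [ 0.  0. -1.]
shift cm [ 6.12 -0.27 -0.07] spin -0.1 q7 -0.41
```

```bash

python3 -m creep '[{"grip":-0.2,"tx":0.8,"ty":0,"tz":0,"spin":0},{"grip":-0.2,"tx":1.6,"ty":0,"tz":0,"spin":0},{"grip":-0.2,"tx":2,"ty":0,"tz":0,"spin":0},{"grip":-0.2,"tx":2,"ty":0,"tz":0,"spin":0},{"grip":-1,"tx":0,"ty":0,"tz":-3,"spin":0},{"grip":-1,"tx":0,"ty":0,"tz":-3.5,"spin":0},{"grip":-1,"tx":0,"ty":0,"tz":-4,"spin":0},{"grip":-1,"tx":0,"ty":0,"tz":-4,"spin":0}]' >/dev/null
python3 -m creep '[{"grip":-1,"tx":0,"ty":0,"tz":-3,"spin":0},{"grip":-1,"tx":0,"ty":0,"tz":-2,"spin":0}]' >/dev/null
python3 T.py 0.115 0.008; python3 go.py 0.526 -0.0861 0.2 -11.75
```

```text
[ 0.52591356 -0.08611936]
t 19.05 pos [0.5795 0.2034 0.2111] F [ 0.   0.  -0.5] ydir -11.8 tilt [ 0.005  0.002 -1.   ]
shift cm [-29.43   0.7    1.02] spin -0.1 q7 -0.5
```

```bash

python3 -m creep '[{"grip":-1,"tx":-3.3,"ty":0.07,"tz":0,"spin":0},{"grip":-1,"tx":-3.3,"ty":0.07,"tz":0,"spin":0},{"grip":-1,"tx":-3.3,"ty":0.07,"tz":0,"spin":0},{"grip":-1,"tx":-3.3,"ty":0.07,"tz":0,"spin":0},{"grip":-1,"tx":-3.3,"ty":0.07,"tz":0,"spin":0},{"grip":-1,"tx":-3.3,"ty":0.07,"tz":0,"spin":0},{"grip":-1,"tx":-3.3,"ty":0.07,"tz":0,"spin":0},{"grip":-1,"tx":-3.3,"ty":0.07,"tz":0,"spin":0}]' >/dev/null
python3 -m creep '[{"grip":-1,"tx":-2.5,"ty":0.07,"tz":0.4,"spin":0},{"grip":-1,"tx":0,"ty":0,"tz":0,"spin":0},{"grip":-1,"tx":0,"ty":0,"tz":0,"spin":0}]' >/dev/null
python3 go.py 0.526 -0.0861 0.05 -11.75
python3 - <<'E'
from h import *
c=optics.get_calibration("wrist"); np.save("w4c.npy",c,allow_pickle=True)
p,d=optics.snapshot("wrist"); p=p[:,:,::-1]; cv2.imwrite("pics/w4f.png",p)
cv2.imwrite("pics/w4.png",cv2.resize(p[60:260,230:430],None,fx=3,fy=3))
E
```

```text
t 19.97 pos [ 0.5247 -0.0831  0.2032] F [0.1 1.5 0.7] ydir -12.1 tilt [-0. -0. -1.]
shift cm [-0.27  0.19 15.32] spin -0.3 q7 -0.06
```

View pics/w4.png

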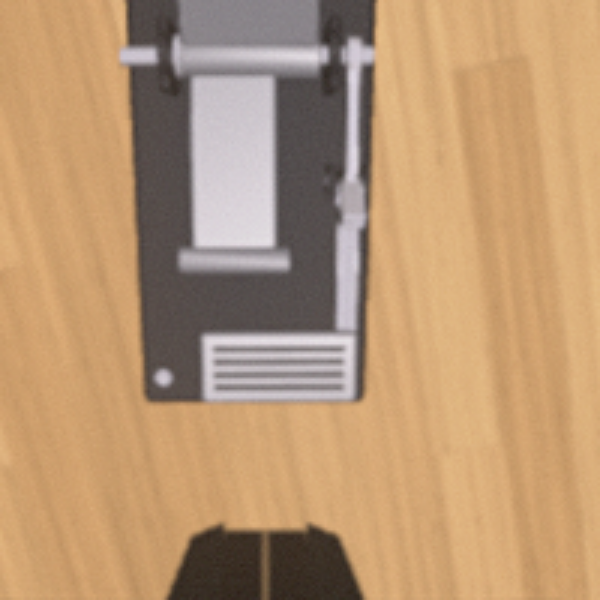

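The crop shows the lever down and held. The pedal spans (202–355, 333–400), so its full-image centre is about (323,182).

```bash
python3 - <<'E'
from h import *
c=np.load("w4c.npy",allow_pickle=True).item()
print("pedal",cast(c,[[322.8,182.2]],.036).round(4),"lever",cast(c,[[308,147]],.044).round(4))
p=cv2.imread("pics/w4f.png"); t,_=optics.snapshot("top")
cv2.imwrite("pics/c5.png",np.hstack([cv2.resize(p[0:90,250:390],None,fx=3,fy=3),cv2.resize(t[170:237,240:330,::-1],(360,270))]))
E
```

```text
pedal [[ 0.53   -0.0861  0.036 ]] lever [[ 0.5226 -0.0423  0.044 ]]
```

View pics/c5.png

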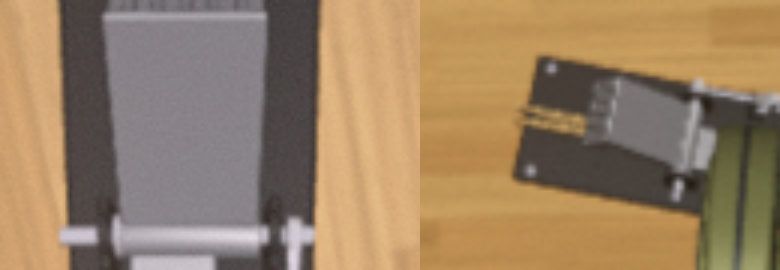

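The right panel shows the peg lying flat with its inner end under the open jaw and its outer end about at the plate's edge. That puts its middle about 23 mm from the mouth point.

```bash

python3 -m creep '[{"grip":-1,"tx":-0.43,"ty":0.57,"tz":2,"spin":-0.3},{"grip":-1,"tx":0,"ty":0,"tz":3,"spin":0},{"grip":-1,"tx":0,"ty":0,"tz":3,"spin":0},{"grip":-1,"tx":0,"ty":0,"tz":3,"spin":0},{"grip":-1,"tx":0,"ty":0,"tz":2.5,"spin":0},{"grip":-1,"tx":0,"ty":0,"tz":1.5,"spin":0},{"grip":-1,"tx":0,"ty":0,"tz":0,"spin":0},{"grip":-1,"tx":0,"ty":0,"tz":0,"spin":0}]' >/dev/null
python3 go.py 0.5294 -0.0885 0.036 -11.75
```

```text
t 20.73 pos [ 0.5298 -0.0854  0.0528] F [0.4 0.9 0.6] ydir -11.4 tilt [-0.001  0.001 -1.   ]
shift cm [-0.31  0.02  1.68] spin 0.3 q7 -0.04
```

```bash

python3 -m creep '[{"grip":-1,"tx":-0.3,"ty":0,"tz":0.5,"spin":0},{"grip":-1,"tx":0,"ty":0,"tz":0.5,"spin":0},{"grip":-1,"tx":0,"ty":0,"tz":0.3,"spin":0},{"grip":-1,"tx":0,"ty":0,"tz":0,"spin":0}]' >/dev/null; python3 gate.py 6 &&
python3 -m creep '[{"grip":-1,"tx":0,"ty":0,"tz":0.2,"spin":0},{"grip":-1,"tx":0,"ty":0,"tz":0.2,"spin":0},{"grip":-1,"tx":0,"ty":0,"tz":0.1,"spin":0}]' >/dev/null; python3 gate.py 6 &&
python3 -m creep '[{"grip":-1,"tx":0,"ty":0,"tz":0.15,"spin":0},{"grip":-1,"tx":0,"ty":0,"tz":0.15,"spin":0}]' >/dev/null; python3 gate.py 6 &&
python3 -m creep '[{"grip":-1,"tx":0,"ty":0,"tz":0.15,"spin":0},{"grip":-1,"tx":0,"ty":0,"tz":0.15,"spin":0}]' >/dev/null; python3 gate.py 6
```

```text
21.07 [ 0.5291 -0.0902  0.0402] [-0.7  0.5  0.6] 1.0
21.32 [ 0.5294 -0.0906  0.0354] [ 0.6 -2.4  2.8] 3.7
21.48 [ 0.5293 -0.091   0.0323] [-0.7 -2.3  4. ] 4.7
21.65 [ 0.529  -0.0903  0.029 ] [ 0.3  0.  -0. ] 0.3
```

```bash

python3 -m creep '[{"grip":-1,"tx":0,"ty":0,"tz":0,"spin":0},{"grip":-1,"tx":-0.3,"ty":0,"tz":-1,"spin":0},{"grip":-1,"tx":-0.5,"ty":0,"tz":-3,"spin":0},{"grip":-1,"tx":-0.5,"ty":0,"tz":-3,"spin":0},{"grip":-1,"tx":-1,"ty":0,"tz":-3,"spin":0},{"grip":-1,"tx":-1,"ty":0,"tz":-3,"spin":0},{"grip":-1,"tx":0,"ty":0,"tz":0,"spin":0},{"grip":-1,"tx":0,"ty":0,"tz":0,"spin":0}]'
python3 - <<'E'
from h import *
t,_=optics.snapshot("top"); w,_=optics.snapshot("wrist"); s,_=optics.snapshot("side")
f=lambda i,b,w_:cv2.resize(i[b[1]:b[3],b[0]:b[2],::-1],(w_,400))
cv2.imwrite("pics/c6.png",np.hstack([f(t,(230,160,330,240),500),f(s,(300,150,370,250),280)]))
E
```

```text
clock: 22.32
tool_pos: [0.5232, -0.1234, 0.1613]
eef_rot: [0.775, 0.632, 0.001, 0.001]
contact_force: [-0.6, 1.1, -0.0]
opening: 0.007
finger_force: 0.0
```

View pics/c6.png

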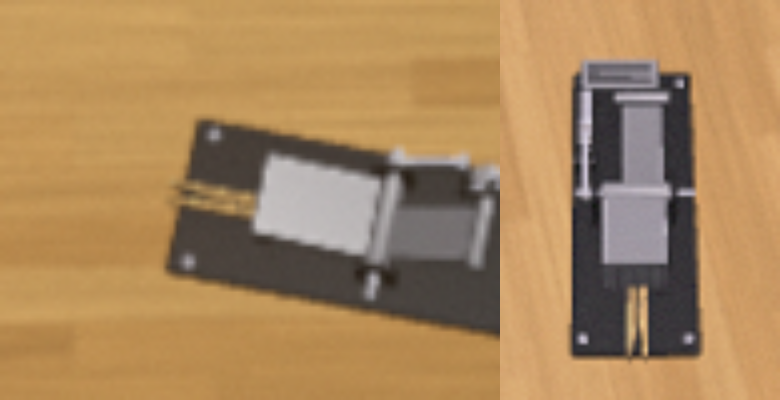

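Both views show the jaw snapped down on the peg's inner end, with its outer end about level with the plate's edge. The robot is clear of everything, so I'm handing in.

```bash
python3 -c "
from plant import workorder
print(workorder.finish_job())"
```

```text
the job is handed in; nothing more can be done
None
```

I cocked the trap, laid the peg in the mouth and tripped the jaw with the pedal. The last pictures show it shut on the peg with the robot clear; the job is handed in at about 22 s, but no verdict came back and I did not re-measure the soap, spool or tape (the arm never went near them).

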